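Latch the two-part heel mould

ROBOT

A 6-joint arm with a two-finger parallel gripper is mounted at the origin on a cart in front of the work surface, level with it; the furniture and walls round the work are solid. World frame = base frame: x ahead of the robot, y to its left, z up, the work surface at z = 0. Lengths are in m, angles in degrees, forces in N, time in s.
With the tool pointing down it reaches from about 0.375 to 0.9 m from the base axis. Payload 3.1 kg.
Tool frame: the origin (TCP) lies on the centre line of the jaws, within the pads' length; the fingertips stand finger_overhang ahead of it and the grasp point (between the pads) lies 5 mm behind it (finger_overhang is the distance from the TCP to the fingertips, in m); z points along the fingers, y is the line along which they close (so a half turn about z gives the same grasp; the last joint's range is limited). The gripper opens to 87 mm and grips with 3 to 60 N. Pads are 19 mm wide; open, the fingers measure 117 mm over their backs; the gripper's body (75 mm by 190 mm) begins 51 mm behind the grasp point.
Start: joints at [59.215, 30.224, 82.088, -0, 67.689, -10.227], TCP at [0.219, 0.585, 0.237] pointing down, gripper open.
Joint ranges: [-176.69, 176.69], [-43.24, 126.21], [12.49, 139.97], [-82, 262], [0, 151.66], [-163.58, 163.58]. Speed limits (degrees/s): [159.86, 159.86, 180, 180, 180, 180].

INTERFACE

Orientations are given as a 3x3 rotation matrix whose columns are the frame's x, y, z axes.
In Python, from rig import read_state, capture, calibration, hand_in, finger_overhang gives the robot as it stands.
- The arm moves only by the tool send_rows, never from a script. Its argument "plan" is a list of rows, each a list of 5 numbers: the closure in counts, from 0 (fully open) to 255 (shut), then the shift along the tool's x, y, z in m, then the turn about the tool's z in rad. A call has 1 to 20 rows; each row shifts and turns the commanded pose from where the row before left it, along the tool's axes as they then stand; what a row does not reach is not made up. A row lasts 1/12 s, in which the tool goes at most 41.7 mm and 7.16 degrees, less where a joint would pass 70% of its speed; a pose out of reach is approached as far as the arm can. A call is refused whole if a number of a shift passes 0.0417 or a number of a turn 0.125, either way. A call with a gripper value outside its range is refused whole. The fingers move at their own pace and stop on an object; the grip force is fixed at half the most. Time passes only in rows, so rows that do not move let the fingers close. It gives the time, the measured TCP pose, the force, the opening and the grip force at its end, in the units of the state.
- read_state(): the state, without advancing time (a new reading comes with each control period).
- capture(name): name is "side" or "top"; returns (picture, depth): 420x560x3 uint8, blue, green, red; 420x560 float32, m along the optical axis (not along the pixel's ray), 0 where there is no reading.
- calibration(name): a dict with "fx", "fy", "cx", "cy" (pixels), "xyz" and "rotation" of the camera in the world. Camera axes: x right, y down, z forward; pixel columns grow to the right and rows downward; lengths in m; the calibration is good to about 2 mm. A picture is of the moment at which its call begins. calibration takes no time and is no camera call.
- hand_in(): hands the job in; it is judged then, once.
The state is a dict: "time_s": time; "joint_positions": joint angles; "qvel": joint speeds; "tau": joint torques, N m; "position": TCP position; "tcp_rot": TCP orientation; "force": force on the tool from outside, world axes, zero at the start; "moment": the same for the moment, N m; "opening": opening from 0.0 (shut) to 1.0 (fully open); "grasp_force": force on a finger pad.
Only numpy, scipy, OpenCV 4.12 (cv2) and the standard library are available. Lean on these libraries where they do the work, as an engineer would, in place of code of your own. Each camera call takes 0.05 s, during which the arm holds its last target. There are 200 camera calls.

TASK

Close the two-part heel mould: slide its loose half up against the fixed half, hook the latch's wire loop over the brass keeper and draw it under the keeper's lip, then swing the red-gripped lever over centre and fully down so that the mould stays clamped. Strain neither the latch nor the gasket, leave the paste jar, the red glue tin, the dye bottle and the green last where they stand, and let go of everything.

Things in the scene. Friction and masses are not known exactly. Their poses are not given: they have to be found in the camera images.
- mould: Fixed part of the heel mould: plywood board 225x104x12 mm screwed to the table with the fixed aluminium half on it (x = 0 to 85 mm, 80 mm wide, top at z = 50 mm). Origin on the table, mid-width, in the parting plane (inner face of the fixed half). x points along the slide from the loose half to the fixed half, y across, z up. Shut, the loose half fills x = -90 to 0 mm.
- keeper_mark (a point): Nominal place of the cross-bar's centre when caught by the brass keeper (hook 16 mm wide on the fixed half, mouth open to mould +x): x = 31.7, z = 76 mm in the mould frame; z from 2 mm less to 0.8 more does. The keeper is shimmed and bolted in a slot: the whole of it stands up to 5.5 mm off along x and 5.5 mm up or down, not measured: find it by feel or sight.
- lip_mark (a point): Nominal end of the keeper's lip, which overhangs the mouth: 0.8 mm to +x of keeper_mark, underside z = 79.3, top 82.8 mm (all shift with the keeper). A bar coming down from above clears it with its centre 3.3 mm or more to +x of the caught place. Below, a ledge, top z = 71.8 mm, reaches 21 mm to +x of the caught place and stops the bar.
- carriage (a joint): Slide of the loose aluminium half (about 0.6 kg, 90 mm long, 80 wide, top z = 50 mm, flat outer end face), in m: 0 = shut on the rubber gasket, grows as it opens to mould -x, up to 0.032. Stays where left (10 N friction). The gasket gives 1 mm per 15 N (negative values); over 2.5 mm crushes it. Carries the lever and loop.
- lever (a joint): Latch lever angle in rad: 0 = fully down (lying to mould -x), 1.57 = upright, grows as it opens over towards the keeper, stop at 2.45. Stays where left (0.035 N m). With the loop hooked the load grows (to 8 N at the red grip), passes centre near 0.35 rad, then pulls the lever home. Rubbery stops, 7 N m/rad: below -0.15 or above 2.52 the latch is strained.
- lever_hinge (a point): Centre of the lever's hinge, on the loose half, mid-width, 76 mm above the table, 22 mm to mould -x of the loose half's parting face; its axis is parallel to mould y. The loop hangs on a pin 16 mm from it, which turns with the lever: at lever angle 0 the pin is 15.0 mm to -x of the hinge and 5.5 mm below it.
- lever_grip (a point): Centre of the red grip at the lever's end: a roller 13 mm in diameter, 32 mm long, parallel to mould y, 52 mm from the hinge (at lever angle 0 it is 2 mm above the hinge's height). It spins freely on its spindle, so pinched on its two end faces it is still a pivot; or push it. 10 N on it beyond the open stop, or 20 N beyond the shut stop, strains the latch.
- loop: The wire loop; origin at its pin on the lever, x from the pin to the middle of its cross-bar, y across. It stays where left (0.02 N m) and is dragged round with the lever, which lifts its bar off the keeper unless first drawn back under the lip. Pulled out, it turns the lever to its open stop; 30 N there strains the latch, and so does pulling (over 10 N) or pressing (20 N) it by hand on the keeper.
- loop_bar (a point): Centre of the loop's cross-bar (round, 5 mm thick, parallel to mould y), which hooks on the keeper; 60 mm from the loop's pin. The loop's side wires run 13.5 mm either side of the middle, outside the keeper.
- loop_grip (a point): Centre of the yellow grip roller at the loop's free end: 15 mm in diameter, 34 mm long, parallel to mould y; with the loop level it is 18 mm beyond the cross-bar and 12 mm above it. It spins freely on its spindle, so pinched on its two end faces it is still a pivot for the loop.
- keeper (a joint): How far the keeper is drawn towards the lever against its spring (10 N at first, then 1.5 N per mm), in m: 0 = nothing pulls on it; 0.002 to 0.015 with the latch shut.
- paste_jar: Bystander: white-lidded plastic jar, 69 mm wide, 73 mm high, origin under its centre.
- glue_tin_red: Bystander: red glue tin, 89 mm wide, 76 mm high, origin under its centre.
- dye_bottle: Bystander: small brown bottle, 39 mm wide, 86 mm high, origin under its centre.
- last_green: Bystander: green shoe last, 88x266x120 mm, origin under its centre.

How it is judged (in metres and radians):
On the way, in this order (a step that is already met when the one before it is completed fails the run):
1. the loose half is slid shut (within 2 mm), the lever still open (value of joint carriage below 0.002 m and value of joint lever above 0.9 rad), for 0.1 s.
2. the loop is hooked and draws the keeper by more than 1 mm (value of joint keeper above 0.001 m), for 0.1 s.
At the end, for the whole second after the job is handed in: The lever lies fully down (below 0.1 rad) and at rest, held past centre by the loop, which draws the keeper by more than 1 mm; the loose half is shut to within 2 mm; everything is released (value of joint lever below 0.1 rad and value of joint keeper above 0.001 m and value of joint carriage below 0.002 m and not (velocity of joint lever above 0.05 rad/s) and not (velocity of joint lever below -0.05 rad/s)); the robot touches nothing.
It fails at once if the lever is pressed beyond its shut stop (below -0.15 rad, about 20 N) (value of joint lever below -0.15 rad).
It fails at once if the lever is forced beyond its open stop (above 2.52 rad, about 30 N of pull on the loop or 10 N at the lever's grip) (value of joint lever above 2.52 rad).
It fails at once if the fingers pull the loop against the keeper's post with over 10 N, or press it on the ledge or lip with over 20 N, while the lever is still up (above 1 rad) (contact force between the fingers and loop above 0.5 N and value of joint lever above 1 rad and (contact force between loop and keeper_c0 above 10 N or contact force between loop and keeper_c1 above 20 N or contact force between loop and keeper_c2 above 20 N)).
It fails at once if the gasket is crushed by more than 2.5 mm (about 45 N on the loose half) (value of joint carriage below -0.0025 m).
It fails at once if the paste jar, the red glue tin, the dye bottle or the green last is moved by more than 30 mm (distance of any of paste_jar, glue_tin_red, dye_bottle, last_green from where it was at the start of the episode above 0.03 m).
It also fails if it takes over 69 s, if anything falls off the work surface, if the arm or the gripper's body presses on something with over 40 N, if the wrist force passes 120 N, or if a joint passes its speed limit or range.

## Working session

There is one attempt and no reset: what is moved stays moved. The work goes in short steps, Python scripts to look and compute and a tool call to move; the robot and the scene stay as the last step left them, time stands still between calls to the robot, and variables do not carry over. Pictures are saved under pics/ and viewed, at most 10 in all, crops included, and the job is handed in when it is done.

Besides the shell and the picture viewer there is one more tool, called after "Request:" as name(argument=value, ...), one argument or row to a line, values as JSON. send_rows: Moves the arm, as the interface text tells. Its arguments: {"type":"object","properties":{"plan":{"type":"array","items":{"type":"array","items":{"type":"number"}}}},"required":["plan"]}

```bash
mkdir -p pics; ls
cat > h.py <<'E'
import numpy as np, cv2
from rig import read_state, capture, calibration, hand_in, finger_overhang
def pts(name):
    im,d=capture(name); c=calibration(name)
    v,u=np.mgrid[0:420,0:560]
    P=np.stack([(u-c['cx'])/c['fx']*d,(v-c['cy'])/c['fy']*d,d],-1)@np.array(c['rotation']).T+np.array(c['xyz'])
    P[d==0]=np.nan
    return im,P
E
python3 - <<'E'
from h import *
np.set_printoptions(precision=4,suppress=True)
for n in('side','top'):
    im,P=pts(n); cv2.imwrite(f'pics/{n}0.png',im); np.savez(f'{n}0.npz',im=im,P=P)
    c=calibration(n); print(n,c)
s=read_state(); print(s, finger_overhang if not callable(finger_overhang) else finger_overhang())
E
```

```text
pics
side {'fx': 423.21353063021155, 'fy': 423.21353063021155, 'cx': 275.61447461101767, 'cy': 210.1169987331911, 'xyz': array([0.623 , 0.882 , 0.7949]), 'rotation': array([[-1.    , -0.0057,  0.0001],
       [-0.0036,  0.6087, -0.7934],
       [ 0.0044, -0.7934, -0.6087]])}
top {'fx': 403.30867380947024, 'fy': 403.30867380947024, 'cx': 276.1846618810928, 'cy': 208.56325250430604, 'xyz': array([ 0.4254, -0.0551,  1.0777]), 'rotation': array([[-0.006 , -0.9823,  0.1874],
       [-0.9999,  0.0077,  0.0083],
       [-0.0096, -0.1873, -0.9823]])}
{'time_s': 0.1, 'joint_positions': array([ 59.2137,  30.2736,  82.1491,  -0.0012,  67.6894, -10.2275]), 'qvel': array([ 0.0742, -0.1019, -0.1281,  0.0994,  0.0333,  0.0176]), 'tau': array([ -0.0003, -44.0987, -17.715 ,   0.0635,   0.0535,  -0.0001]), 'position': array([0.2191, 0.5847, 0.2357]), 'tcp_rot': array([[-0.9363,  0.3512, -0.001 ],
       [ 0.3512,  0.9363, -0.0017],
       [ 0.0003, -0.0019, -1.    ]]), 'force': array([ 0.0609,  0.8454, -0.8888]), 'moment': array([ 0.0083, -0.0087, -0.0206]), 'grasp_force': 0.0, 'opening': 1.0021191964218756} 0.014
```

View pics/side0.png

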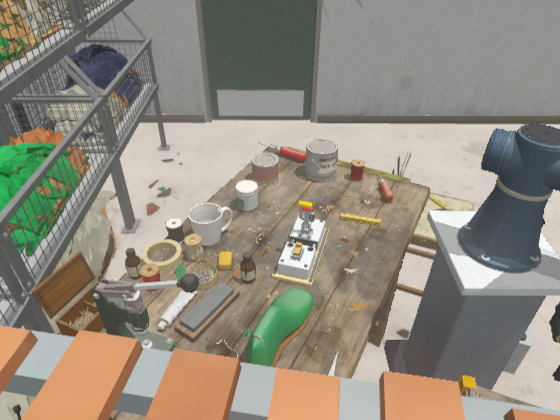

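View pics/top0.png

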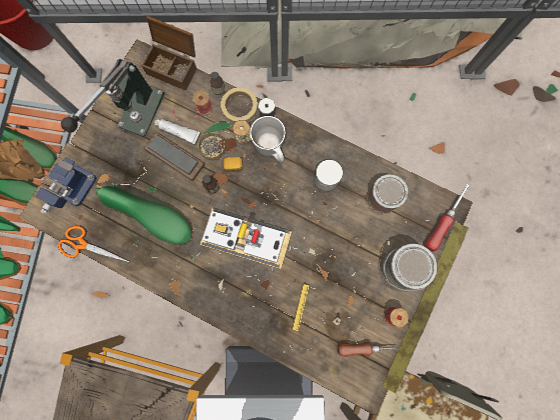

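Run:
```python
from h import *
a=np.load('side0.npz'); b=np.load('top0.npz')
A=cv2.resize(a['im'][190:290,255:345],None,fx=6,fy=6,interpolation=cv2.INTER_CUBIC)
B=cv2.resize(b['im'][200:275,190:300],None,fx=7,fy=7,interpolation=cv2.INTER_CUBIC)
cv2.imwrite('pics/a1.png',A);cv2.imwrite('pics/b1.png',B)
np.set_printoptions(precision=4,suppress=True)
# colour blobs
for n,z in(('side',a),('top',b)):
    im,P=z['im'],z['P']; hsv=cv2.cvtColor(im,cv2.COLOR_BGR2HSV)
    near=(abs(P[...,0]-.47)<.25)&(abs(P[...,1]-.05)<.25)&(P[...,2]>.05)&(P[...,2]<.2)
    for nm,lo,hi in(('red',(0,170,80),(6,255,255)),('yel',(20,170,120),(32,255,255)),('brass',(14,90,80),(22,255,255))):
        m=(cv2.inRange(hsv,lo,hi)>0)&near
        k,l,st,ce=cv2.connectedComponentsWithStats(m.astype(np.uint8))
        for i in range(1,k):
            if st[i,4]>=8: print(n,nm,ce[i],st[i,4],np.median(P[l==i],0),P[l==i].min(0),P[l==i].max(0))
# top surface of mould halves
im,P=b['im'],b['P']; m=(P[...,2]>.044)&(P[...,2]<.056)&(abs(P[...,0]-.45)<.15)&(abs(P[...,1]-.03)<.2)
k,l,st,ce=cv2.connectedComponentsWithStats(m.astype(np.uint8))
for i in range(1,k):
    if st[i,4]>100:
        q=P[l==i][:,:2].astype(np.float32); print(st[i],np.median(P[l==i],0),cv2.minAreaRect(q), cv2.boxPoints(cv2.minAreaRect(q)))
```

```text
side red [305.75  208.375] 8 [0.5446 0.01   0.1318] [0.5394 0.0063 0.1306] [0.5522 0.0376 0.1544]
side yel [305.1356 203.8814] 59 [0.5501 0.0368 0.1666] [0.5353 0.0256 0.1601] [0.5651 0.0455 0.171 ]
side brass [297.5156 248.0625] 64 [0.5676 0.0925 0.0695] [0.5586 0.0838 0.0599] [0.5768 0.1118 0.0824]
top red [254.6981 235.9245] 53 [0.5402 0.0032 0.1333] [ 0.526  -0.0039  0.1291] [0.5545 0.0128 0.137 ]
top yel [241.8734 230.3924] 79 [0.5496 0.0307 0.1688] [0.5335 0.0215 0.1594] [0.5657 0.0405 0.1743]
top brass [240.8333 226.75  ] 12 [0.5585 0.0344 0.1664] [0.5454 0.0261 0.1621] [0.5662 0.0376 0.1698]
top brass [220.75   228.0882] 68 [0.5687 0.093  0.0712] [0.5579 0.0788 0.0501] [0.5789 0.1097 0.084 ]
top brass [244.375  231.3333] 24 [0.5471 0.0252 0.1666] [0.5326 0.0194 0.1601] [0.5633 0.0335 0.17  ]
[203 217  40  32 781] [0.5608 0.0877 0.0499] ((0.5679553747177124, 0.09325705468654633), (0.08574197441339493, 0.0793939158320427), 73.98162078857422) [[0.518  0.063 ]
 [0.5943 0.0411]
 [0.6179 0.1235]
 [0.5416 0.1454]]
[244 223  42  39 891] [ 0.5296 -0.0199  0.05  ] ((0.5355161428451538, -0.01514631137251854), (0.08962677419185638, 0.07987465709447861), 72.88118743896484) [[ 0.4842 -0.0462]
 [ 0.5605 -0.0697]
 [ 0.5869  0.0159]
 [ 0.5105  0.0394]]
```

View pics/a1.png

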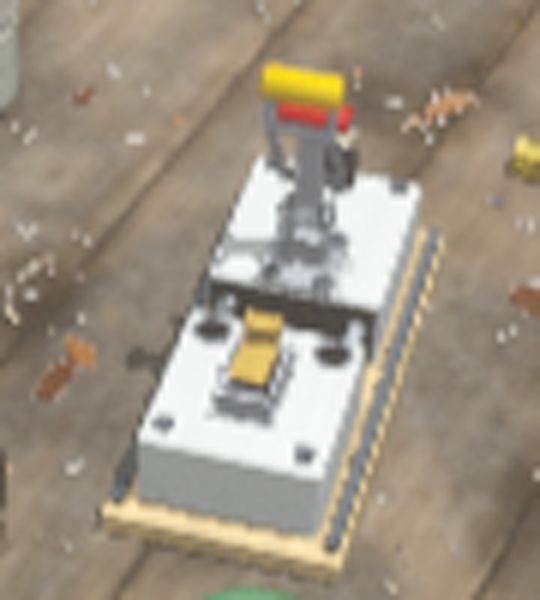

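View pics/b1.png

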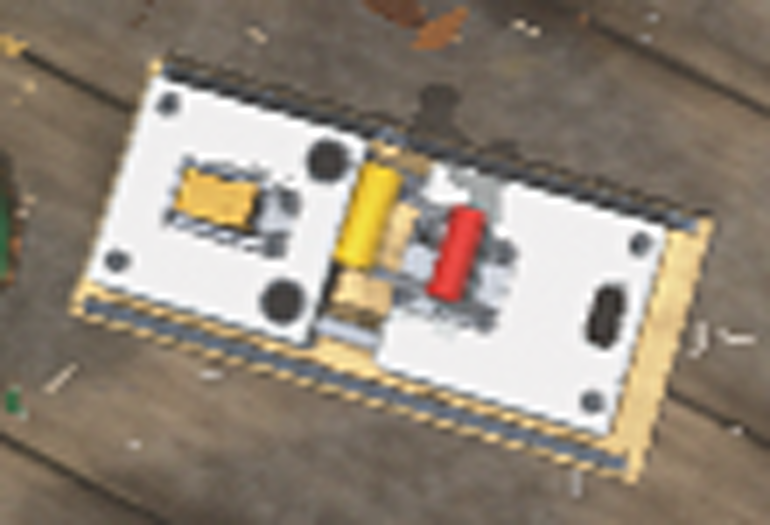

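Request:
send_rows(
  plan=[
    [255,0,0,0,0.1156],
    [255,0,0,0,0.1156],
    [255,0,0,0,0.1156],
    [255,0,0,0,0.1156],
    [255,0,0,0,0.1156],
    [255,0,0,0,0.1156],
    [255,0,0,0,0.1156],
    [255,0,0,0,0.1156],
    [255,0,0,0,0.1156],
    [255,0,0,0,0.1156],
    [255,0,0,0,0.1156],
    [255,0,0,0,0.1156],
    [255,0,0,0,0.1156],
  ],
)

```text
time_s: 1.18
position: [0.2192, 0.5848, 0.236]
tcp_rot: [[0.292, 0.956, -0.001], [0.956, -0.292, -0.001], [-0.001, -0.0, -1.0]]
force: [-0.5, 0.5, -0.1]
opening: 0.096
grasp_force: 0.0
```

Request:
send_rows(
  plan=[
    [255,-0.0279,0.0238,0,0],
    [255,-0.0279,0.0238,0,0],
    [255,-0.0279,0.0238,0,0],
    [255,-0.0279,0.0238,0,0],
    [255,-0.0279,0.0238,0,0],
    [255,-0.0279,0.0238,0,0],
    [255,-0.0279,0.0238,0,0],
    [255,-0.0279,0.0238,0,0],
    [255,-0.0279,0.0238,0,0],
    [255,-0.0279,0.0238,0,0],
    [255,-0.0279,0.0238,0,0],
    [255,-0.0279,0.0238,0,0],
    [255,-0.0279,0.0238,0,0],
    [255,-0.0279,0.0238,0,0],
    [255,-0.0279,0.0238,0,0],
    [255,-0.0279,0.0238,0,0],
    [255,-0.0279,0.0238,0,0],
    [255,-0.0279,0.0238,0,0],
    [255,-0.0279,0.0238,0,0],
    [255,-0.0279,0.0238,0,0],
  ],
)

```text
time_s: 2.85
position: [0.5155, -0.0876, 0.2362]
tcp_rot: [[0.287, 0.958, -0.001], [0.958, -0.287, 0.0], [0.0, -0.001, -1.0]]
force: [1.1, 0.5, 0.9]
opening: 0.005
grasp_force: 0.0
```

```bash
cat >> h.py <<'E'
O=np.array([.5558,.0526,0]); yaw=np.radians(73.3)
R=np.array([[np.cos(yaw),-np.sin(yaw),0],[np.sin(yaw),np.cos(yaw),0],[0,0,1]])
def tom(p): return (np.asarray(p)-O)@R   # world->mould
def st():
    s=read_state(); T=np.array(s['tcp_rot'])
    print('t',round(s['time_s'],2),'tcp mould mm',np.round(tom(s['position'])*1000,1),'F mould',np.round(np.array(s['force'])@R,1),'open',round(s['opening'],3),'gf',round(s['grasp_force'],1),'tool x az',np.round(np.degrees(np.arctan2(T[1,0],T[0,0])),2),'zaxis',np.round(T[:,2],3))
E
python3 - <<'E'
from h import *
st()
np.set_printoptions(precision=1,suppress=True,linewidth=150)
for n in('side0','top0'):
    z=np.load(n+'.npz'); im,P=z['im'],z['P']; M=tom(P)*1000
    m=(abs(M[...,1])<9)&(M[...,0]>15)&(M[...,0]<65)&(M[...,2]>58)&(M[...,2]<100)
    q=M[m]; o=np.argsort(q[:,0]); hsv=cv2.cvtColor(im,cv2.COLOR_BGR2HSV)[m]
    print(n); print(np.c_[q,hsv][o][:, [0,1,2,3,4]].astype(int).tolist())
E
```

```text
t 2.85 tcp mould mm [-145.9   -1.7  236.2] F mould [ 0.8 -0.9  0.9] open 0.005 gf 0.0 tool x az 73.31 zaxis [-0.001  0.    -1.   ]
side0
[[26, 8, 58, 113, 5], [31, 3, 78, 22, 132], [32, 1, 78, 22, 134], [33, -6, 80, 23, 124], [33, 6, 80, 22, 132], [33, -8, 66, 20, 53], [34, 7, 78, 21, 134], [34, -3, 78, 22, 136], [34, 7, 74, 21, 96], [34, -2, 69, 20, 114], [34, -5, 71, 20, 96], [34, 2, 70, 19, 114], [34, 7, 68, 21, 64], [35, -5, 68, 20, 103], [35, -7, 71, 22, 21], [35, -5, 79, 22, 132], [36, 5, 72, 19, 106], [36, 3, 65, 22, 132], [36, 3, 68, 21, 131], [36, 0, 75, 19, 109], [37, 0, 71, 20, 112], [37, 0, 78, 22, 133], [37, 5, 80, 22, 135], [37, 8, 74, 21, 74], [37, -4, 77, 21, 114], [37, 0, 82, 23, 133], [37, -7, 77, 22, 33], [38, 3, 77, 20, 121], [38, 0, 66, 22, 134], [38, -1, 69, 21, 135], [38, -2, 79, 22, 132], [39, 0, 70, 21, 131], [39, -6, 68, 20, 90], [39, 6, 68, 22, 134], [39, -4, 69, 21, 129], [39, -1, 76, 19, 111], [39, 6, 72, 20, 129], [39, 6, 79, 20, 121], [40, 3, 82, 22, 134], [40, -6, 66, 22, 126], [41, 7, 60, 19, 78], [41, 0, 68, 22, 134], [42, 2, 67, 22, 135], [42, -3, 6
[... 2269 characters left out ...]
1, 151], [49, -4, 68, 20, 155], [49, -6, 69, 20, 155], [49, 1, 69, 21, 149], [50, 7, 71, 21, 140], [50, -1, 68, 21, 150], [51, -3, 69, 20, 157], [51, 8, 61, 120, 11], [51, 4, 70, 21, 153], [51, 2, 70, 21, 151], [52, -6, 68, 20, 156], [52, 0, 72, 20, 152], [52, -8, 70, 18, 92], [53, 5, 69, 21, 162], [53, -2, 69, 20, 154], [53, -4, 72, 20, 156], [54, -7, 72, 23, 139], [54, 2, 68, 21, 155], [55, 0, 71, 23, 151], [56, -2, 69, 20, 125], [56, 5, 68, 19, 160], [57, 3, 68, 20, 159], [57, -4, 67, 19, 156], [59, 8, 61, 108, 13], [59, 0, 60, 21, 114], [59, -8, 59, 23, 112], [59, -2, 63, 13, 28], [59, 6, 63, 14, 24], [60, 3, 65, 114, 6], [60, -4, 64, 120, 8], [61, 0, 61, 112, 16], [62, -7, 59, 111, 14]]
```

Request:
send_rows(
  plan=[
    [255,0,-0.0017,0.032,0],
    [255,0,0,0.032,0],
    [255,0,0,0.032,0],
    [255,0,0,0.032,0],
    [255,0,0,0.032,0],
    [255,0,0,0.032,0],
    [255,0,0,0,0],
    [255,0.008,0,0,0],
    [255,0.006,0,0,0],
    [255,0.006,0,0,0],
    [255,0.005,0,0,0],
    [255,0.005,0,0,0],
    [255,0.005,0,0,0],
    [255,0.004,0,0,0],
    [255,0.002,0,0,0],
    [255,0,0,0,0],
  ],
)

```text
time_s: 4.18
position: [0.5268, -0.0473, 0.0466]
tcp_rot: [[0.284, 0.959, 0.004], [0.959, -0.284, -0.004], [-0.003, 0.004, -1.0]]
force: [-1.5, -7.1, -3.7]
opening: 0.007
grasp_force: 3.7
```

```bash
python3 -c "
from h import *
st()"
```

```text
t 4.18 tcp mould mm [-104.    -0.9   46.6] F mould [-7.3 -0.6 -3.7] open 0.007 gf 3.7 tool x az 73.49 zaxis [ 0.004 -0.004 -1.   ]
```

Request:
send_rows(
  plan=[
    [255,0.002,0,0,0],
    [255,0.001,0,0,0],
    [255,0,0,0,0],
  ],
)

```text
time_s: 4.43
position: [0.5275, -0.0448, 0.0466]
tcp_rot: [[0.284, 0.959, 0.003], [0.959, -0.284, -0.004], [-0.003, 0.004, -1.0]]
force: [-2.0, -8.7, -4.7]
opening: 0.004
grasp_force: 4.4
```

Request:
send_rows(
  plan=[
    [255,0.001,0,0,0],
    [255,0,0,0,0],
  ],
)

```text
time_s: 4.6
position: [0.5278, -0.0439, 0.0466]
tcp_rot: [[0.284, 0.959, 0.003], [0.959, -0.284, -0.004], [-0.003, 0.004, -1.0]]
force: [-1.5, -9.0, -4.2]
opening: 0.006
grasp_force: 4.6
```

Request:
send_rows(
  plan=[
    [255,0.001,0,0,0],
    [255,0,0,0,0],
  ],
)

```text
time_s: 4.77
position: [0.5281, -0.043, 0.0466]
tcp_rot: [[0.284, 0.959, 0.003], [0.959, -0.284, -0.004], [-0.003, 0.004, -1.0]]
force: [-3.1, -9.7, -4.6]
opening: 0.006
grasp_force: 4.7
```

Request:
send_rows(
  plan=[
    [255,0.001,0,0,0],
    [255,0,0,0,0],
  ],
)

```text
time_s: 4.93
position: [0.5282, -0.0428, 0.0467]
tcp_rot: [[0.283, 0.959, 0.003], [0.959, -0.283, -0.005], [-0.004, 0.004, -1.0]]
force: [-2.0, -12.3, -4.0]
opening: 0.006
grasp_force: 6.5
```

Request:
send_rows(
  plan=[
    [255,0.0007,0,0,0],
    [255,0,0,0,0],
  ],
)

```text
time_s: 5.1
position: [0.5282, -0.0428, 0.0466]
tcp_rot: [[0.283, 0.959, 0.002], [0.959, -0.283, -0.006], [-0.005, 0.004, -1.0]]
force: [-5.2, -15.3, -4.4]
opening: 0.006
grasp_force: 7.8
```

Request:
send_rows(
  plan=[
    [255,-0.015,0,0,0],
    [255,-0.02,0,0,0],
    [255,-0.02,0,0,0],
    [0,0,0,-0.038,0],
    [0,0,0,-0.038,0],
    [0,0,0,-0.038,0],
    [0,0,0,-0.038,0],
    [0,0,0,-0.038,0],
    [0,0,0,-0.005,0],
    [0,0,0,0,0],
  ],
)

```text
time_s: 5.93
position: [0.514, -0.0924, 0.2451]
tcp_rot: [[0.286, 0.958, 0.011], [0.958, -0.286, -0.004], [-0.001, 0.012, -1.0]]
force: [-0.4, 0.6, -0.6]
opening: 0.45
grasp_force: 0.0
```

```bash
cat > blob.py <<'E'
from h import *
np.set_printoptions(precision=1,suppress=True,linewidth=150)
import sys
st()
for n in('side','top'):
    im,P=pts(n); np.savez(f'{n}_{sys.argv[1]}.npz',im=im,P=P); M=tom(P)*1000; hsv=cv2.cvtColor(im,cv2.COLOR_BGR2HSV)
    near=(abs(M[...,1])<30)&(M[...,0]>-120)&(M[...,0]<120)&(M[...,2]>40)&(M[...,2]<190)
    for nm,lo,hi in(('red',(0,170,80),(6,255,255)),('yel',(23,170,120),(32,255,255))):
        m=(cv2.inRange(hsv,lo,hi)>0)&near
        k,l,s,ce=cv2.connectedComponentsWithStats(m.astype(np.uint8))
        for i in range(1,k):
            if s[i,4]>=6: print(n,nm,ce[i],s[i,4],M[l==i].mean(0),np.percentile(M[l==i],5,axis=0),np.percentile(M[l==i],95,axis=0))
    m=(M[...,2]>46)&(M[...,2]<54)&(M[...,0]>-130)&(M[...,0]<-3)&(abs(M[...,1])<50)
    if m.sum()>100: print('loose',cv2.minAreaRect(M[m][:,:2].astype(np.float32)))
    m=(M[...,2]>46)&(M[...,2]<54)&(M[...,0]>3)&(M[...,0]<100)&(abs(M[...,1])<50)
    if m.sum()>100: print('fixed',cv2.minAreaRect(M[m][:,:2].astype(np.float32)))
    cv2.imwrite(f'pics/{n}_{sys.argv[1]}.png',im)
E
python3 blob.py 2
python3 - <<'E'
import numpy as np,cv2
a=np.load('side_2.npz')['im'];b=np.load('top_2.npz')['im']
A=cv2.resize(a[180:290,255:345],(450,550),interpolation=cv2.INTER_CUBIC)
cv2.imwrite('pics/c2.png',A)
E
```

```text
t 5.93 tcp mould mm [-150.9   -1.7  245.1] F mould [ 0.4  0.5 -0.6] open 0.45 gf 0.0 tool x az 73.4 zaxis [ 0. -0. -1.]
side red [302.1 214.3] 14 [-17.4  -5.2 131.8] [-21.5 -13.7 127.3] [ -7.7   3.2 141.1]
side yel [302.5 209.8] 64 [  8.1   0.6 166.2] [  2.1 -14.  161.9] [ 12.2  15.5 169.6]
loose ((-44.51336669921875, 0.6689682006835938), (82.5827865600586, 79.1245346069336), 0.12187589704990387)
fixed ((46.13207244873047, 0.4900970458984375), (85.26311492919922, 79.75391387939453), 0.04077946022152901)
top red [244.6 232.7] 52 [-25.9   0.1 133.2] [-30.3 -13.  129.9] [-21.2  13.8 135.8]
top yel [231.9 226.2] 55 [  1.8  -2.5 169. ] [ -3. -14. 166.] [  7.2  12.5 171.5]
loose ((-46.794010162353516, -0.43865966796875), (80.0172348022461, 87.47206115722656), 89.94387817382812)
fixed ((43.87440490722656, -0.7573051452636719), (79.61138916015625, 81.77375793457031), 89.72144317626953)
```

View pics/c2.png

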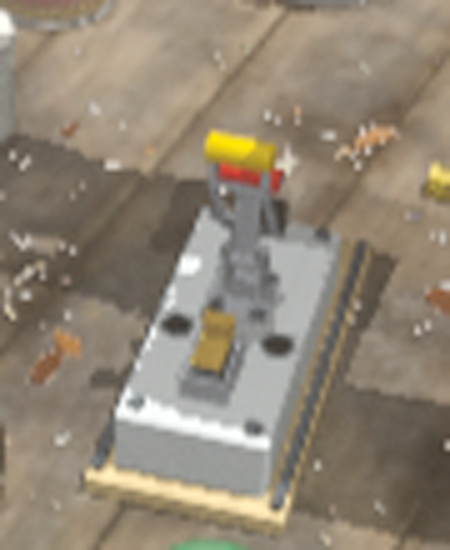

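Request:
send_rows(
  plan=[
    [0,0.0193,-0.0017,0,0],
    [0,0.0193,0,0,0],
    [0,0.0193,0,0,0],
    [0,0.0193,0,0,0],
    [0,0.0193,0,0,0],
    [0,0.0193,0,0,0],
    [0,0.0193,0,0,0],
    [0,0.0193,0,0,0],
    [0,0,0,0,0],
    [0,0,0,0.0205,0],
    [0,0,0,0.0205,0],
    [0,0,0,0.0205,0],
    [0,0,0,0.0205,0],
    [0,0,0,0,0],
    [0,0,0,0,0],
  ],
)

```text
time_s: 7.28
position: [0.5525, 0.0558, 0.1557]
tcp_rot: [[0.287, 0.958, -0.006], [0.958, -0.287, 0.0], [-0.001, -0.005, -1.0]]
force: [-0.1, -0.3, 0.1]
opening: 0.996
grasp_force: 0.0
```

```bash
python3 -c "
from h import *
st()"
```

```text
t 7.28 tcp mould mm [  2.1   4.  155.7] F mould [-0.3  0.1  0.1] open 0.996 gf 0.0 tool x az 73.33 zaxis [-0.006  0.    -1.   ]
```

Request:
send_rows(
  plan=[
    [0,0.0014,0.004,-0.006,0],
    [0,0,0,0,0],
    [100,0,0,0,0],
    [140,0,0,0,0],
    [255,0,0,0,0],
    [255,0,0,0,0],
    [255,0,0,0,0],
    [255,0,0,0,0],
    [255,0,0,0,0],
    [255,0,0,0,0],
  ],
)

```text
time_s: 8.12
position: [0.5585, 0.0562, 0.1635]
tcp_rot: [[0.287, 0.958, -0.0], [0.958, -0.287, 0.0], [-0.0, -0.0, -1.0]]
force: [-0.3, -0.3, 0.2]
opening: 0.477
grasp_force: 0.0
```

```bash
python3 blob.py 3
```

```text
t 8.12 tcp mould mm [  4.3  -1.6 163.5] F mould [-0.4  0.2  0.2] open 0.477 gf 0.0 tool x az 73.34 zaxis [-0.  0. -1.]
side yel [302.4 209.9] 53 [  8.3   0.6 165.9] [  3.2 -12.7 161.8] [ 12.6  14.3 168.6]
loose ((-45.497650146484375, 0.6359786987304688), (79.56537628173828, 84.45169830322266), 89.91551208496094)
fixed ((46.880435943603516, 0.5304336547851562), (87.57145690917969, 79.20784759521484), 0.04288328438997269)
loose ((-50.712215423583984, -0.3618507385253906), (80.0253677368164, 79.68611907958984), 89.71835327148438)
```

Request:
send_rows(
  plan=[
    [255,0,-0.0016,0,0],
    [255,0,0,0,0],
    [255,0,0,0,0],
    [255,0,0,0,0],
    [255,0,0,0,0],
    [255,0,0,0,0],
  ],
)

```text
time_s: 8.72
position: [0.5566, 0.0569, 0.1635]
tcp_rot: [[0.287, 0.958, -0.001], [0.958, -0.287, 0.0], [-0.0, -0.001, -1.0]]
force: [-2.9, 1.8, 1.3]
opening: 0.385
grasp_force: 30.0
```

```bash
python3 blob.py 4
```

```text
t 8.72 tcp mould mm [  4.3   0.5 163.5] F mould [0.9 3.3 1.3] open 0.385 gf 30.0 tool x az 73.33 zaxis [-0.  0. -1.]
side yel [301.8 209.9] 52 [  8.8  -0.8 166.1] [  3.5 -14.3 161.5] [ 13.2  12.5 169.9]
loose ((-44.1938362121582, 0.4203834533691406), (82.26201629638672, 79.28848266601562), 0.19353388249874115)
fixed ((46.111228942871094, 0.6492462158203125), (85.60445404052734, 79.1479263305664), 0.3131534457206726)
loose ((-50.160011291503906, -0.29183197021484375), (79.91667175292969, 81.43594360351562), 89.81355285644531)
```

```bash
cat > kin.py <<'E'
import numpy as np
H=np.array([-22.,76.]); A=np.arctan2(12,78); L=np.hypot(78,12)
pin=lambda t:H+16*np.array([-np.cos(t-.352),np.sin(t-.352)])
bar=lambda t,f:pin(t)+60*np.array([np.cos(f),np.sin(f)])
grip=lambda t,f:pin(t)+L*np.array([np.cos(f+A),np.sin(f+A)])
red=lambda t:H+52*np.array([-np.cos(t+.038),np.sin(t+.038)])
from scipy.optimize import fsolve
def frombar(x,z): return fsolve(lambda q:bar(*q)-[x,z],[2.2,-.1])
def fromgrip(x,z,g=(2.2,-.1)): return fsolve(lambda q:grip(*q)-[x,z],g)
E
python3 - <<'E'
from kin import *
np.set_printoptions(precision=1,suppress=True)
q0=fromgrip(4.3,162.5,(1.45,1.)); print('start',q0,pin(q0[0]))
print('alt',fromgrip(3,162.5,(1.45,1.)))
q1=np.array([q0[0],.25]); q2=frombar(41,92); q3=frombar(42,80); q4=frombar(42,74)
W=[q0+(q1-q0)*s for s in np.linspace(0,1,9)]+[q1+(q2-q1)*s for s in np.linspace(0,1,5)[1:]]+[q3,q4]
G=np.array([grip(*q) for q in W]); 
for q,g,d in zip(W,G,np.vstack([[0,0],np.diff(G,axis=0)])): print(np.round(q,2),'bar',bar(*q),'grip',g,'d',d)
for x in(42,40,38,37,36): print(x,frombar(x,74.5),grip(*frombar(x,74.5)))
E
```

```text
start [1.5 1. ] [-28.4  90.7]
alt [1.5 1. ]
[1.5 1. ] bar [  4.5 140.9] grip [  4.3 162.5] d [0. 0.]
[1.5 0.9] bar [  9.  137.6] grip [ 10.8 159.2] d [ 6.5 -3.3]
[1.5 0.8] bar [ 13.2 134. ] grip [ 17.  155.2] d [ 6.2 -3.9]
[1.5 0.7] bar [ 17.  129.9] grip [ 22.8 150.8] d [ 5.8 -4.5]
[1.5 0.6] bar [ 20.4 125.6] grip [ 28.1 145.8] d [ 5.3 -5. ]
[1.5 0.5] bar [ 23.4 120.9] grip [ 32.9 140.3] d [ 4.9 -5.5]
[1.5 0.4] bar [ 26. 116.] grip [ 37.3 134.4] d [ 4.3 -5.9]
[1.5 0.3] bar [ 28.1 110.8] grip [ 41.  128.2] d [ 3.8 -6.3]
[1.5 0.2] bar [ 29.7 105.5] grip [ 44.2 121.6] d [ 3.2 -6.6]
[1.7 0.2] bar [ 32.8 102.7] grip [ 48.2 117.9] d [ 4.  -3.7]
[1.8 0.1] bar [35.7 99.5] grip [ 52.1 113.7] d [ 3.8 -4.2]
[2.  0.1] bar [38.5 95.9] grip [ 55.7 109.1] d [ 3.6 -4.6]
[2.1 0. ] bar [41. 92.] grip [ 58.9 104.1] d [ 3.3 -5. ]
[ 2.2 -0.2] bar [42. 80.] grip [61.9 88.4] d [  3.  -15.6]
[ 2.3 -0.3] bar [42. 74.] grip [62.6 80.5] d [ 0.7 -7.9]
42 [ 2.3 -0.3] [62.6 81.2]
40 [ 2.2 -0.3] [60.6 81. ]
38 [ 2.1 -0.3] [58.7 80.8]
37 [ 2.  -0.3] [57.7 80.8]
36 [ 2.  -0.3] [56.7 80.7]
```

Request:
send_rows(
  plan=[
    [255,0.0065,0,0.0033,0],
    [255,0.0062,0,0.0039,0],
    [255,0.0058,0,0.0045,0],
    [255,0.0053,0,0.005,0],
    [255,0.0049,0,0.0055,0],
    [255,0.0043,0,0.0059,0],
    [255,0.0038,0,0.0063,0],
    [255,0.0032,0,0.0066,0],
    [255,0.004,0,0.0037,0],
    [255,0.0038,0,0.0042,0],
    [255,0.0036,0,0.0046,0],
    [255,0.0033,0,0.005,0],
    [255,0,0,0,0],
    [255,0,0,0,0],
  ],
)

```text
time_s: 9.98
position: [0.5722, 0.1087, 0.1043]
tcp_rot: [[0.286, 0.958, -0.002], [0.958, -0.286, -0.001], [-0.001, -0.002, -1.0]]
force: [-4.7, -1.9, -0.5]
opening: 0.382
grasp_force: 30.0
```

```bash
python3 blob.py 5
python3 - <<'E'
import numpy as np,cv2
a=np.load('side_5.npz')['im']
cv2.imwrite('pics/c5.png',cv2.resize(a[180:290,255:345],(450,550),interpolation=cv2.INTER_CUBIC))
E
```

```text
t 9.98 tcp mould mm [ 58.5   0.4 104.3] F mould [-3.2  4.  -0.5] open 0.382 gf 30.0 tool x az 73.36 zaxis [-0. -0. -1.]
side yel [295.6 242.1] 56 [ 62.4  -0.3 106.6] [ 56.9 -14.  102. ] [ 66.5  12.7 110.6]
loose ((-43.61587142944336, 0.6018409729003906), (79.48512268066406, 80.4840087890625), 89.80900573730469)
fixed ((46.45158004760742, 0.4060020446777344), (79.7806167602539, 86.7617416381836), 89.95065307617188)
loose ((-46.65604019165039, -0.042110443115234375), (79.86886596679688, 87.75891876220703), 89.60160827636719)
fixed ((29.966991424560547, -0.4086570739746094), (52.21774673461914, 79.66653442382812), 0.5595730543136597)
```

View pics/c5.png

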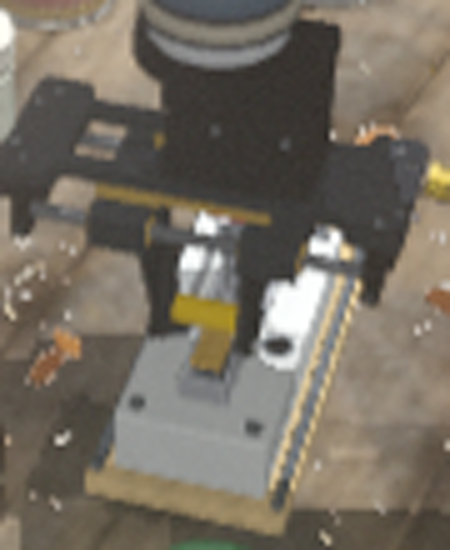

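Request:
send_rows(
  plan=[
    [255,0.0015,0,0.002,0],
    [255,0.001,0,0.003,0],
    [255,0.001,0,0.003,0],
    [255,0.0003,0,0.003,0],
    [255,0,0,0,0],
    [255,0,0,0,0],
  ],
)

```text
time_s: 10.58
position: [0.5736, 0.1128, 0.0941]
tcp_rot: [[0.287, 0.958, -0.001], [0.958, -0.287, 0.0], [0.0, -0.001, -1.0]]
force: [-4.9, -1.6, -1.1]
opening: 0.387
grasp_force: 30.0
```

Request:
send_rows(
  plan=[
    [255,0.0002,0,0.002,0],
    [255,0.0002,0,0.002,0],
    [255,0,0,0,0],
    [255,0,0,0,0],
  ],
)

```text
time_s: 10.92
position: [0.5738, 0.1135, 0.0902]
tcp_rot: [[0.287, 0.958, -0.0], [0.958, -0.287, 0.001], [0.0, -0.0, -1.0]]
force: [-4.8, 1.1, -0.8]
opening: 0.386
grasp_force: 30.0
```

```bash
python3 -c "
from h import *
st()"
```

```text
t 10.92 tcp mould mm [63.5  0.3 90.2] F mould [-0.3  4.9 -0.8] open 0.386 gf 30.0 tool x az 73.32 zaxis [-0.     0.001 -1.   ]
```

Request:
send_rows(
  plan=[
    [255,0,0,0.002,0],
    [255,0.0002,0,0.001,0],
    [255,0,0,0,0],
    [255,0,0,0,0],
  ],
)

```text
time_s: 11.25
position: [0.5739, 0.1137, 0.0872]
tcp_rot: [[0.287, 0.958, -0.0], [0.958, -0.287, 0.001], [0.0, -0.0, -1.0]]
force: [-4.9, 1.1, -0.2]
opening: 0.388
grasp_force: 30.0
```

Request:
send_rows(
  plan=[
    [255,0,0,0.002,0],
    [255,0,0,0,0],
    [255,0,0,0,0],
  ],
)

```text
time_s: 11.5
position: [0.5738, 0.1137, 0.0852]
tcp_rot: [[0.287, 0.958, -0.0], [0.958, -0.287, 0.001], [0.001, -0.0, -1.0]]
force: [-6.0, 2.0, -0.1]
opening: 0.386
grasp_force: 30.0
```

Request:
send_rows(
  plan=[
    [255,0,0,0.0015,0],
    [255,0,0,0,0],
    [255,0,0,0,0],
  ],
)

```text
time_s: 11.75
position: [0.5738, 0.1137, 0.0837]
tcp_rot: [[0.287, 0.958, -0.0], [0.958, -0.287, 0.001], [0.001, -0.0, -1.0]]
force: [-5.4, 0.7, -1.1]
opening: 0.385
grasp_force: 30.0
```

Request:
send_rows(
  plan=[
    [255,0,0,0.001,0],
    [255,0,0,0,0],
    [255,0,0,0,0],
  ],
)

```text
time_s: 12.0
position: [0.5738, 0.1137, 0.0827]
tcp_rot: [[0.287, 0.958, -0.0], [0.958, -0.287, 0.001], [0.001, -0.0, -1.0]]
force: [-3.8, 2.2, -1.3]
opening: 0.386
grasp_force: 30.0
```

Request:
send_rows(
  plan=[
    [255,0,0,0.001,0],
    [255,0,0,0,0],
    [255,0,0,0,0],
  ],
)

```text
time_s: 12.25
position: [0.5738, 0.1137, 0.0818]
tcp_rot: [[0.287, 0.958, -0.0], [0.958, -0.287, 0.001], [0.001, -0.0, -1.0]]
force: [-4.5, 1.2, -1.4]
opening: 0.383
grasp_force: 30.0
```

Request:
send_rows(
  plan=[
    [255,0,0,0.0007,0],
    [255,0,0,0,0],
    [255,0,0,0,0],
  ],
)

```text
time_s: 12.5
position: [0.5739, 0.1137, 0.0811]
tcp_rot: [[0.287, 0.958, -0.0], [0.958, -0.287, 0.001], [0.001, -0.0, -1.0]]
force: [-6.0, 1.3, -0.4]
opening: 0.386
grasp_force: 30.0
```

Request:
send_rows(
  plan=[
    [255,0,0,0.0007,0],
    [255,0,0,0,0],
    [255,0,0,0,0],
  ],
)

```text
time_s: 12.75
position: [0.5738, 0.1137, 0.0803]
tcp_rot: [[0.287, 0.958, -0.0], [0.958, -0.287, 0.001], [0.001, -0.0, -1.0]]
force: [-5.0, 1.2, -1.2]
opening: 0.386
grasp_force: 30.0
```

Request:
send_rows(
  plan=[
    [255,0,0,0.0007,0],
    [255,0,0,0,0],
    [255,0,0,0,0],
  ],
)

```text
time_s: 13.0
position: [0.5738, 0.1137, 0.0797]
tcp_rot: [[0.287, 0.958, -0.0], [0.958, -0.287, 0.001], [0.001, -0.0, -1.0]]
force: [-5.5, 1.7, -0.6]
opening: 0.384
grasp_force: 30.0
```

Request:
send_rows(
  plan=[
    [255,0,0,0.0007,0],
    [255,0,0,0,0],
    [255,0,0,0,0],
  ],
)

```text
time_s: 13.25
position: [0.5739, 0.1137, 0.0794]
tcp_rot: [[0.287, 0.958, -0.0], [0.958, -0.287, 0.001], [0.001, -0.0, -1.0]]
force: [-6.7, 1.4, 2.7]
opening: 0.385
grasp_force: 30.0
```

Request:
send_rows(
  plan=[
    [255,0,0,0.0007,0],
    [255,0,0,0,0],
    [255,0,0,0,0],
  ],
)

```text
time_s: 13.5
position: [0.5739, 0.1137, 0.0792]
tcp_rot: [[0.287, 0.958, 0.0], [0.958, -0.287, 0.001], [0.001, -0.0, -1.0]]
force: [-5.7, 0.4, 5.8]
opening: 0.385
grasp_force: 30.0
```

```bash
python3 blob.py 6
python3 - <<'E'
from kin import *
for x,z in((63.3,76.7),(63.3,77.7),(62.5,77)): q=fromgrip(x,z,(2.3,-.3)); print(q,bar(*q))
E
```

```text
t 13.5 tcp mould mm [63.8  0.2 79.2] F mould [-1.3  5.6  5.8] open 0.385 gf 30.0 tool x az 73.32 zaxis [ 0.  0. -1.]
side yel [294.5 250.9] 59 [67.5 -0.9 82. ] [ 61.6 -14.2  77.6] [72.2 12.7 85.3]
fixed ((46.27790451049805, 0.012294769287109375), (79.06898498535156, 87.50747680664062), 89.0234375)
top red [230.3 224.2] 6 [ 14.7 -11.4 119.2] [ 13.6 -14.3 117.6] [ 16.4  -7.4 121. ]
loose ((-46.95918273925781, -0.29726409912109375), (80.07882690429688, 87.6919174194336), 89.85636138916016)
fixed ((24.77434730529785, -0.8296470642089844), (43.438846588134766, 79.6435317993164), 0.18976694345474243)
[ 2.41287778 -0.32348809] [42.41910874 71.0441729 ]
[ 2.4020682 -0.3116774] [42.48736272 71.7979555 ]
[ 2.35809833 -0.32466055] [41.61249187 71.36865875]
```

Request:
send_rows(
  plan=[
    [255,0,0,-0.0015,0],
    [255,0,0,-0.001,0],
    [255,-0.001,0,0,0],
    [255,-0.001,0,0,0],
    [255,-0.001,0,0,0],
    [255,0,0,0,0],
    [255,0,0,0,0],
  ],
)

```text
time_s: 14.18
position: [0.5734, 0.1119, 0.0809]
tcp_rot: [[0.288, 0.958, 0.001], [0.958, -0.288, 0.002], [0.003, 0.0, -1.0]]
force: [-4.1, 5.9, -0.3]
opening: 0.387
grasp_force: 30.0
```

```bash
python3 -c "
from h import *
st()"
```

```text
t 14.18 tcp mould mm [61.9  0.2 80.9] F mould [ 4.5  5.7 -0.3] open 0.387 gf 30.0 tool x az 73.27 zaxis [ 0.001  0.002 -1.   ]
```

Request:
send_rows(
  plan=[
    [255,-0.001,0,0,0],
    [255,0,0,0,0],
    [255,0,0,0,0],
  ],
)

```text
time_s: 14.43
position: [0.5731, 0.111, 0.0809]
tcp_rot: [[0.288, 0.958, 0.001], [0.958, -0.288, 0.003], [0.003, 0.0, -1.0]]
force: [-5.1, 4.9, -1.0]
opening: 0.386
grasp_force: 30.0
```

```bash
python3 -c "
from h import *
st()"
```

```text
t 14.43 tcp mould mm [60.9  0.2 80.9] F mould [ 3.2  6.3 -1. ] open 0.386 gf 30.0 tool x az 73.27 zaxis [ 0.001  0.003 -1.   ]
```

Request:
send_rows(
  plan=[
    [255,-0.001,0,0,0],
    [255,0,0,0,0],
    [255,0,0,0,0],
  ],
)

```text
time_s: 14.68
position: [0.5728, 0.1101, 0.0809]
tcp_rot: [[0.288, 0.958, 0.001], [0.958, -0.288, 0.003], [0.003, 0.0, -1.0]]
force: [-4.8, 5.4, -0.8]
opening: 0.383
grasp_force: 30.0
```

Request:
send_rows(
  plan=[
    [255,-0.0008,0,0,0],
    [255,0,0,0,0],
    [255,0,0,0,0],
  ],
)

```text
time_s: 14.93
position: [0.5726, 0.1094, 0.0809]
tcp_rot: [[0.288, 0.958, 0.001], [0.958, -0.288, 0.003], [0.003, 0.0, -1.0]]
force: [-4.9, 5.9, -0.5]
opening: 0.386
grasp_force: 30.0
```

```bash
python3 -c "
from h import *
st()"
```

```text
t 14.93 tcp mould mm [59.3  0.2 80.9] F mould [ 4.2  6.4 -0.5] open 0.386 gf 30.0 tool x az 73.27 zaxis [ 0.001  0.003 -1.   ]
```

Request:
send_rows(
  plan=[
    [255,-0.0008,0,0,0],
    [255,0,0,0,0],
    [255,0,0,0,0],
  ],
)

```text
time_s: 15.18
position: [0.5726, 0.1093, 0.0809]
tcp_rot: [[0.288, 0.958, 0.002], [0.957, -0.288, 0.004], [0.004, 0.001, -1.0]]
force: [-3.7, 7.5, -0.9]
opening: 0.389
grasp_force: 30.0
```

Request:
send_rows(
  plan=[
    [255,-0.0008,0,0,0],
    [255,0,0,0,0],
    [255,0,0,0,0],
  ],
)

```text
time_s: 15.43
position: [0.5726, 0.1093, 0.081]
tcp_rot: [[0.289, 0.957, 0.002], [0.957, -0.289, 0.005], [0.005, 0.001, -1.0]]
force: [-3.6, 9.8, -1.2]
opening: 0.385
grasp_force: 30.0
```

```bash
python3 -c "
from h import *
st()"
```

```text
t 15.43 tcp mould mm [59.1  0.2 81. ] F mould [ 8.4  6.2 -1.2] open 0.385 gf 30.0 tool x az 73.21 zaxis [ 0.002  0.005 -1.   ]
```

Request:
send_rows(
  plan=[
    [255,0.0012,0,0,0],
    [255,0,0,0,0],
    [120,0,0,0,0],
    [0,0,0,0,0],
    [0,0,0,0,0],
    [0,0,0,0,0],
    [0,0,0,-0.01,0],
    [0,0,0,-0.03,0],
    [0,0,0,-0.03,0],
    [0,0,0,-0.03,0],
    [0,0,0,-0.03,0],
    [0,-0.04,0,0,0],
    [0,-0.04,0,0,0],
    [0,-0.04,0,0,0],
    [0,-0.03,0,0,0],
    [0,0,0,0,0],
  ],
)

```text
time_s: 16.77
position: [0.5288, -0.0415, 0.2118]
tcp_rot: [[0.292, 0.957, 0.002], [0.957, -0.292, -0.003], [-0.003, 0.003, -1.0]]
force: [-0.1, 0.1, -0.6]
opening: 1.001
grasp_force: 0.0
```

```bash
python3 blob.py 7
python3 - <<'E'
import numpy as np,cv2
from kin import *
for x,z in((37,72.8),(38,72.8)): q=frombar(x,z); print(q,'red',red(q[0]),'grip',grip(*q))
A,B=[cv2.resize(np.load(f'{n}_7.npz')['im'][y:y+90,x:x+90],(399,500),interpolation=cv2.INTER_CUBIC) for n,y,x in(('side',195,255),('top',190,185))]
cv2.imwrite('pics/c7.png',np.hstack([A,B]))
E
```

```text
t 16.77 tcp mould mm [-97.9  -1.1 211.8] F mould [ 0.   0.1 -0.6] open 1.001 gf 0.0 tool x az 73.05 zaxis [ 0. -0. -1.]
side red [302.3 222.3] 39 [  6.4   1.5 125.6] [  2.1 -11.5 122.9] [ 10.2  14.1 128.3]
side yel [296.  249.4] 65 [62.9  1.4 83.6] [ 57.5 -13.4  78.3] [67.3 15.4 87.4]
loose ((-43.723785400390625, 0.5667304992675781), (79.41925811767578, 81.36027526855469), 89.87628173828125)
fixed ((46.29811477661133, 0.33493804931640625), (84.65736389160156, 79.46249389648438), 0.41930490732192993)
top yel [213.2 225.4] 16 [60.1  0.  86.1] [57.4 -9.9 83.7] [61.9 12.9 88.9]
loose ((-17.994651794433594, 27.513988494873047), (32.264286041259766, 41.618778228759766), 61.73707962036133)
fixed ((43.81009292602539, -0.5201454162597656), (78.99166870117188, 81.76427459716797), 89.81893920898438)
[ 2.05493228 -0.32327688] red [  3.93409648 121.07130617] grip [57.87969624 78.46023717]
[ 2.11499541 -0.32055121] red [  6.59282733 119.43328476] grip [58.86419079 78.51712715]
```

View pics/c7.png

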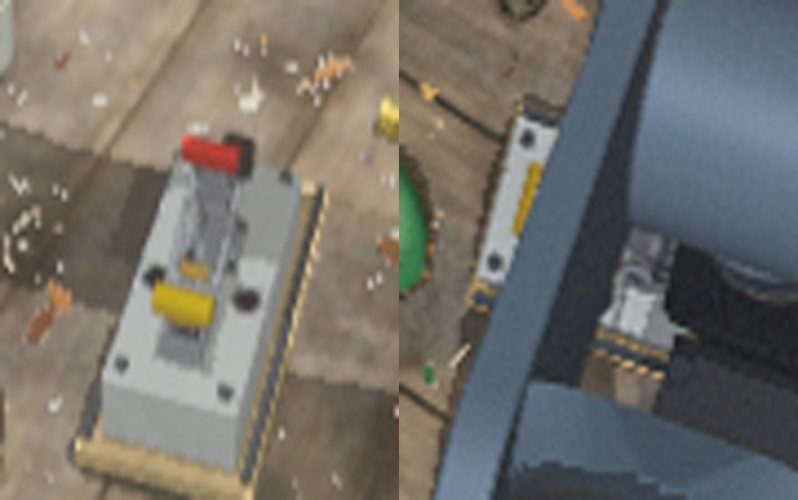

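Request:
send_rows(
  plan=[
    [0,0.025,-0.001,0,0],
    [0,0.025,0,0,0],
    [0,0.025,0,0,0],
    [0,0.0257,0,0,0],
    [0,0,0,0,0],
    [0,0,0,0.03,0],
    [0,0,0,0.03,0],
    [0,0,0,0.0295,0],
    [0,0,0,0,0],
    [0,0,0,0,0],
    [0,0,0,0,0],
    [0,0,0,0,0],
  ],
)

```text
time_s: 17.87
position: [0.5588, 0.0605, 0.1231]
tcp_rot: [[0.286, 0.958, 0.004], [0.958, -0.286, -0.0], [0.001, 0.004, -1.0]]
force: [-0.7, -0.0, 0.1]
opening: 1.002
grasp_force: 0.0
```

```bash
python3 -c "
from h import *
st()"
```

```text
t 17.87 tcp mould mm [  8.4  -0.6 123.1] F mould [-0.2  0.6  0.1] open 1.002 gf 0.0 tool x az 73.36 zaxis [ 0.004 -0.    -1.   ]
```

Request:
send_rows(
  plan=[
    [0,-0.0055,0,0.0015,0],
    [0,0,0,0,0],
    [0,0,0,0,0],
    [120,0,0,0,0],
    [120,0,0,0,0],
    [120,0,0,0,0],
    [120,0,0,0,0],
    [120,0,0,0,0],
  ],
)

```text
time_s: 18.53
position: [0.5555, 0.0552, 0.1195]
tcp_rot: [[0.287, 0.958, -0.0], [0.958, -0.287, -0.0], [-0.0, -0.0, -1.0]]
force: [0.1, -0.2, -0.2]
opening: 0.709
grasp_force: 0.0
```

```bash
python3 -c "
from h import *
st()
from kin import *
T=np.r_[2.03,np.arange(1.95,0.1,-.1),.12]
P=np.array([red(t) for t in T]); print(np.c_[T[1:],np.round(np.diff(P,axis=0),1),np.round(P[1:],1)].tolist())"
```

```text
t 18.53 tcp mould mm [  2.4   1.  119.5] F mould [-0.1 -0.1 -0.2] open 0.709 gf 0.0 tool x az 73.34 zaxis [-0. -0. -1.]
[[1.95, -3.7, 1.8, -0.9, 123.5], [1.8499999999999999, -4.9, 1.9, -5.8, 125.4], [1.7499999999999998, -5.0, 1.4, -10.8, 126.8], [1.6499999999999997, -5.1, 0.9, -15.9, 127.6], [1.5499999999999996, -5.2, 0.3, -21.1, 128.0], [1.4499999999999995, -5.2, -0.2, -26.3, 127.8], [1.3499999999999994, -5.2, -0.7, -31.5, 127.1], [1.2499999999999993, -5.1, -1.2, -36.5, 125.9], [1.1499999999999992, -4.9, -1.7, -41.4, 124.2], [1.0499999999999992, -4.7, -2.2, -46.1, 122.1], [0.9499999999999991, -4.5, -2.6, -50.6, 119.4], [0.849999999999999, -4.2, -3.1, -54.8, 116.3], [0.7499999999999989, -3.9, -3.5, -58.7, 112.9], [0.6499999999999988, -3.5, -3.8, -62.2, 109.0], [0.5499999999999987, -3.1, -4.2, -65.3, 104.8], [0.4499999999999986, -2.7, -4.5, -67.9, 100.4], [0.34999999999999853, -2.2, -4.7, -70.1, 95.7], [0.24999999999999845, -1.7, -4.9, -71.9, 90.8], [0.14999999999999836, -1.2, -5.1, -73.1, 85.7], [0.12, -0.3, -1.5, -73.4, 84.2]]
```

Request:
send_rows(
  plan=[
    [140,0.0003,0.001,-0.002,0],
    [255,0,0,0,0],
    [255,0,0,0,0],
    [255,0,0,0,0],
    [255,0,0,0,0],
    [255,0,0,0,0],
    [255,0,0,0,0],
    [255,0,0,0,0],
  ],
)

```text
time_s: 19.2
position: [0.5555, 0.0556, 0.1214]
tcp_rot: [[0.287, 0.958, -0.002], [0.958, -0.287, 0.001], [0.0, -0.003, -1.0]]
force: [-3.3, 2.7, 3.5]
opening: 0.36
grasp_force: 30.0
```

```bash
python3 blob.py 8
```

```text
t 19.2 tcp mould mm [  2.8   1.2 121.4] F mould [1.6 4.  3.5] open 0.36 gf 30.0 tool x az 73.33 zaxis [-0.  0. -1.]
side yel [295.7 249.4] 61 [63.   0.8 83.4] [ 58.3 -13.6  78.7] [67.7 14.9 87.3]
loose ((-44.34549331665039, 0.6848068237304688), (82.19242858886719, 79.0161361694336), 1.1491248607635498)
fixed ((46.96153259277344, 0.5842018127441406), (87.09801483154297, 79.55856323242188), 0.21215364336967468)
loose ((-55.80935287475586, -0.545196533203125), (68.97396850585938, 80.09745025634766), 0.2047041803598404)
```

Request:
send_rows(
  plan=[
    [255,-0.0037,0,-0.0018,0],
    [255,-0.0049,0,-0.0019,0],
    [255,-0.005,0,-0.0014,0],
    [255,-0.0051,0,-0.0009,0],
    [255,-0.0052,0,-0.0003,0],
    [255,0,0,0,0],
    [255,0,0,0,0],
  ],
)

```text
time_s: 19.88
position: [0.5485, 0.033, 0.1269]
tcp_rot: [[0.287, 0.958, -0.003], [0.958, -0.287, 0.002], [0.001, -0.003, -1.0]]
force: [-2.6, 5.2, -1.8]
opening: 0.359
grasp_force: 30.0
```

```bash
python3 blob.py 9|head -3
```

```text
t 19.88 tcp mould mm [-20.9   1.3 126.9] F mould [ 4.2  4.  -1.8] open 0.359 gf 30.0 tool x az 73.3 zaxis [-0.  0. -1.]
side red [301.  214.7] 9 [-16.6  -7.8 130.6] [-19.4 -11.1 128.3] [-13.8  -4.9 132.5]
side red [305.9 215.5] 11 [-16.6   5.  130.7] [-19.9  -0.4 127.8] [-12.   11.4 132.4]
```

```bash
python3 blob.py 10|grep -v loose
python3 - <<'E'
import numpy as np,cv2
cv2.imwrite('pics/c10.png',cv2.resize(np.load('side_10.npz')['im'][195:285,255:345],(540,540),interpolation=cv2.INTER_CUBIC))
E
```

```text
t 19.98 tcp mould mm [-20.7   1.3 126.9] F mould [ 3.8  3.6 -0.6] open 0.364 gf 30.0 tool x az 73.31 zaxis [-0.  0. -1.]
side red [302.8 214.8] 16 [-17.2  -3.2 130.9] [-20.9 -10.9 128. ] [-12.4   5.6 132.8]
side yel [296.2 247.3] 60 [56.3  0.3 84.4] [ 51.3 -14.5  80.4] [60.4 16.  87.1]
fixed ((46.2975959777832, 0.5354118347167969), (79.56564331054688, 86.23619842529297), 89.89635467529297)
fixed ((64.59266662597656, 24.016584396362305), (40.342254638671875, 29.44131088256836), 0.7789171934127808)
```

View pics/c10.png

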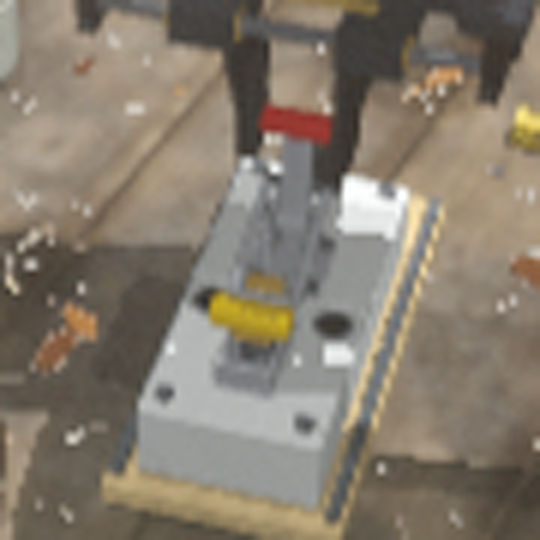

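Request:
send_rows(
  plan=[
    [255,-0.0052,0,0.0002,0],
    [255,-0.0052,0,0.0007,0],
    [255,-0.0051,0,0.0012,0],
    [255,-0.0049,0,0.0017,0],
    [255,-0.0047,0,0.0022,0],
    [255,-0.0045,0,0.0026,0],
    [255,-0.0042,0,0.0031,0],
    [255,-0.0039,0,0.0035,0],
    [255,-0.0035,0,0.0038,0],
    [255,0,0,0,0],
    [255,0,0,0,0],
  ],
)

```text
time_s: 21.0
position: [0.5367, -0.0055, 0.1072]
tcp_rot: [[0.288, 0.958, -0.003], [0.958, -0.288, 0.003], [0.002, -0.004, -1.0]]
force: [-1.5, 8.7, -5.1]
opening: 0.361
grasp_force: 30.0
```

```bash
python3 blob.py 11|grep -v loose; python3 -c "
from kin import *
print(red(.65))"
```

```text
t 21.0 tcp mould mm [-61.1   1.6 107.2] F mould [ 7.9  3.9 -5.1] open 0.361 gf 30.0 tool x az 73.27 zaxis [-0.  0. -1.]
side red [307.9 212. ] 24 [-57.1   1.6 111.2] [-61.7 -11.2 108.6] [-53.8  12.7 113.4]
side yel [297.5 243.9] 69 [46.8  1.  87.7] [ 38.8 -13.5  82.2] [52.3 15.5 91.8]
fixed ((47.1932258605957, 0.5617599487304688), (88.02238464355469, 79.7782974243164), 0.4364776909351349)
[-62.17091239 109.01965774]
```

Request:
send_rows(
  plan=[
    [255,-0.002,0,0.0052,0],
    [255,-0.0017,0,0.0055,0],
    [255,-0.0022,0,0.0047,0],
    [255,-0.0017,0,0.0049,0],
    [255,-0.0012,0,0.004,0],
    [255,0,0,0,0],
    [255,0,0,0,0],
  ],
)

```text
time_s: 21.68
position: [0.5338, -0.0154, 0.0835]
tcp_rot: [[0.287, 0.958, -0.004], [0.958, -0.287, 0.001], [-0.0, -0.004, -1.0]]
force: [-5.6, 2.2, -2.0]
opening: 0.362
grasp_force: 30.0
```

```bash
python3 blob.py 12|grep -v loose
```

```text
t 21.68 tcp mould mm [-71.5   1.5  83.5] F mould [ 0.5  6.  -2. ] open 0.362 gf 30.0 tool x az 73.35 zaxis [-0.  0. -1.]
side red [307.9 216.2] 20 [-68.2   0.1  88.3] [-71.7 -11.5  85.9] [-63.4  12.5  90.5]
side yel [297.7 242.6] 68 [45.3  1.  90.7] [ 36.9 -12.7  85.9] [50.5 15.3 93.8]
fixed ((46.37093734741211, 0.5004005432128906), (86.04774475097656, 79.42535400390625), 0.044363658875226974)
fixed ((52.106040954589844, -7.317405700683594), (80.21504974365234, 76.54536437988281), 13.951798439025879)
```

Request:
send_rows(
  plan=[
    [255,0,0,0.002,0],
    [255,0,0,0.0015,0],
    [255,0,0,0,0],
    [140,0,0,0,0],
    [0,0,0,0,0],
    [0,0,0,0,0],
    [0,0,0,0,0],
    [0,0,0,0,0],
    [0,0,0,-0.01,0],
    [0,0,0,-0.03,0],
    [0,0,0,-0.03,0],
    [0,0,0,-0.03,0],
    [0,-0.035,0,-0.02,0],
    [0,-0.035,0,0,0],
    [0,-0.035,0,0,0],
    [0,0,0,0,0],
    [0,0,0,0,0],
  ],
)

```text
time_s: 23.2
position: [0.5055, -0.1179, 0.2022]
tcp_rot: [[0.29, 0.957, 0.002], [0.957, -0.29, -0.001], [-0.0, 0.002, -1.0]]
force: [0.7, 0.4, 0.7]
opening: 1.001
grasp_force: 0.0
```

```bash
python3 blob.py 13
python3 - <<'E'
import numpy as np,cv2
cv2.imwrite('pics/c13.png',cv2.resize(np.load('side_13.npz')['im'][180:290,245:355],(550,550),interpolation=cv2.INTER_CUBIC))
E
```

```text
t 23.2 tcp mould mm [-177.8   -0.9  202.2] F mould [ 0.6 -0.5  0.7] open 1.001 gf 0.0 tool x az 73.13 zaxis [ 0. -0. -1.]
side red [308.3 218.1] 18 [-69.1   1.3  81.7] [-72.3 -11.1  77.9] [-65.5  13.7  84.1]
side yel [297.8 242.4] 60 [45.4  1.2 91.5] [ 39.8 -13.2  87.6] [50.  14.7 94.7]
loose ((-45.238155364990234, 0.4193382263183594), (79.24689483642578, 84.16220092773438), 89.7140121459961)
fixed ((45.82931137084961, 0.3988456726074219), (85.78294372558594, 79.28976440429688), 0.5544675588607788)
top red [264.7 240.7] 39 [-73.5   0.3  83.3] [-77.8 -13.3  80.4] [-69.6  13.5  85.7]
top yel [221.  226.8] 33 [38.7 -1.4 94.9] [ 34.8 -13.7  91.9] [42.9 13.7 97.6]
loose ((-46.68519592285156, -0.22179412841796875), (87.0339584350586, 79.80650329589844), 0.06036638841032982)
fixed ((43.92995071411133, -0.6573562622070312), (79.83745574951172, 81.59163665771484), 89.87876892089844)
```

View pics/c13.png

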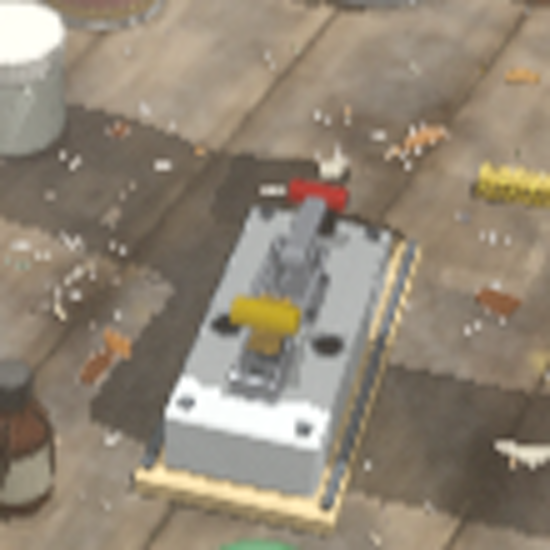

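```bash
python3 -c "
from rig import hand_in
print(hand_in())"
```

```text
the job is handed in; nothing more can be done
None
```

I closed and clamped the mould: the loose half is shut, the loop is hooked under the keeper's lip, and the lever is over centre and fully down. The last camera readings put the lever at about 0 rad. I let go of everything and handed the job in at about 23 s; the system reported no verdict.

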